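# Fasten the store chest with hasp and pin

## Task

Fasten the wooden store chest: swing its steel hasp down flat against the chest's front so that the staple comes through the slot, then drop the red-handled retaining pin, shank down, through the staple's loop until its handle sits on the loop, and let go. The pin stands upside down on the worktop and has to be turned over, most easily by laying it down and taking it again by the handle; do not knock it over or let it fall, and leave the tin, the salt shaker and the cup on the lid standing where they are.

Things in the scene. Friction and masses are not known exactly. Their poses are not given: they have to be found in the camera images.
- chest: light wooden chest, fixed to the worktop, 160 (x) x 190 (y) x 105 mm high. Origin: centre of its underside; z up, its own -x axis points out of the front face (towards the robot, give or take its yaw), the front face at own x = -80 mm. The lid is shut and fixed. The worktop right before it is free; wall cabinets hang over the worktop's back half, 530 mm up.
- hasp (a joint): angle of the hasp's swinging leaf, rad: 0 = hanging flat before the chest's front (shut), 1.57 = level, sticking out to the front, 3.14 = upright, more = leaning back over the lid (stop at 4.2). Its level hinge axis runs along the chest's y at chest x = -90, z = 108 mm. Stiff hinge (0.07 N m): it stays where it is left; 1 to 2 N at the free edge moves it.
- hasp_edge (a point): middle of the leaf's free edge, 75 mm from the hinge axis. The leaf: steel plate 4 mm thick, 100 mm wide (along the chest's y), 78 mm long from the hinge, with an 8 mm rolled lip at the free edge. A slot 40 mm wide, 17 to 44 mm from the hinge, lets the staple through; the solid strips beside it are 30 mm wide, their middles 35 mm from the leaf's middle.
- loop (a point): centre of the staple's opening, level with the top of its bars; in the chest's frame at (-111, 0, 81.5) mm. The staple is a level U of 7 mm round bar, standing out 54.5 mm from the chest's front, 34 mm wide outside. Opening 20 mm wide (along the chest's y) and, hasp shut, 35 mm deep (from leaf to the U's end bar), open above and below.
- pin: pin, 80 to 155 g, 130 mm long: red square handle 24 x 24 x 80 mm with black bands, then a round steel shank 14 mm thick, 50 mm long, with a 6 mm tapered tip. Origin: centre of the handle's end face; its z axis runs from the handle to the tip (up at the start, when it stands on its handle; down when in the loop); x and y are square to the handle's sides.
- pin_shoulder (a point): on the pin's axis where the shank leaves the handle, 80 mm from the origin
- pin_tip (a point): the tip of the shank, 130 mm from the origin
- tin: food tin, 75 mm in diameter, 58 mm high, loose; origin at the centre of its underside. To be left alone.
- shaker: glass salt shaker with a grey top, 44 mm in diameter, 90 mm high, loose; origin at the centre of its underside. To be left alone.
- cup: small white espresso cup, 57 x 75 mm with its handle, 50 mm high, standing on the chest's lid in its back half; origin at the centre of its underside. To be left alone.

How it is judged:
By the outcome, as a careful person would: the job done as asked, in the order asked, and still so for the second after the job is handed in, with the robot touching nothing.
It also fails if it takes over 72 s, if anything falls off the work surface, if the arm or the gripper's body presses on something with over 40 N, if the wrist force passes 120 N, or if a joint passes its speed limit or range.

## Robot

A 6-joint arm with a two-finger parallel gripper is mounted at the origin on a cart in front of the work surface, level with it; the furniture and walls round the work are solid. World frame = base frame: x ahead of the robot, y to its left, z up, the work surface at z = 0. Lengths are in m, angles in degrees, forces in N, time in s.
With the tool pointing down it reaches from about 0.35 to 0.95 m from the base axis. Payload 17.4 kg.
Tool frame: the origin (TCP) lies at the very end of the fingers, on their centre line; the grasp point (between the pads) lies 19 mm behind it; z points along the fingers, y is the line along which they close (so a half turn about z gives the same grasp; the last joint's range is limited). The gripper opens to 93 mm and grips with 3 to 60 N. Pads are 15 mm wide; open, the fingers measure 128 mm over their backs; the gripper's body (75 mm by 188 mm) begins 65 mm behind the grasp point.
Start: joints at [-71.723, 6.646, 82.598, -0, 90.757, -2.166], TCP at [0.236, -0.632, 0.219] pointing down, gripper open.
Joint ranges: [-162.19, 162.19], [-47.58, 125.68], [4.15, 143.07], [-65.23, 245.23], [0.69, 171.88], [-170.13, 170.13]. Speed limits (degrees/s): [108.29, 108.29, 127.2, 180, 180, 180].

## Interface

Orientations are given as a 3x3 rotation matrix whose columns are the frame's x, y, z axes.
In Python, from cell import status, vision, workorder gives the robot as it stands.
- The arm moves only by the tool play_rows, never from a script. Its argument "motion" is a list of rows, each a list of 3 entries, a list of its own where there are three numbers: the finger opening in mm, from 0 to 93, then the shift along the world's x, y, z in mm, then the turn about the world's z in rad. A call has 1 to 20 rows; each row shifts and turns the commanded pose from where the row before left it; what a row does not reach is not made up. A row lasts 1/8 s, in which the tool goes at most 62.5 mm and 10.7 degrees, less where a joint would pass 70% of its speed; a pose out of reach is approached as far as the arm can. A call with a gripper value outside its range is refused whole. The fingers move at their own pace and stop on an object; "grip_force" is the grip in N (left out, the last holds). Time passes only in rows, so rows that do not move let the fingers close. It gives the time, the measured TCP pose, the force, the opening and the grip force at its end, in the units of the state.
- status.observe(): the state, without advancing time (a new reading comes with each control period).
- vision.capture(name): name is "scene" or "top" or "wrist"; returns the picture (480x640x3 uint8, red, green, blue); there is no depth.
- vision.camera_model(name): a dict with "fx", "fy", "cx", "cy" (pixels), "view" (4x4, takes a point from world to camera coordinates); the wrist camera has in their place "hand_eye" (4x4, takes a point from camera to tool coordinates, whose origin is the TCP and whose axes are the flange's). Camera axes: x right, y up, looking along -z (the intrinsics and any distortion apply to the point x, -y, -z); pixel columns grow to the right and rows downward; lengths in m; the calibration is good to about 2 mm. A picture is of the moment at which its call begins: read the wrist's pose just before it. camera_model takes no time and is no camera call.
- workorder.close_job(): hands the job in; it is judged then, once.
The state is a dict: "time": time; "joint_pos": joint angles; "joint_vel": joint speeds; "joint_efforts": joint torques, N m; "tool_pos": TCP position; "tool_rot": TCP orientation; "contact_force": force on the tool from outside, world axes, zero at the start; "wrist_torque": the same for the moment, N m; "opening": finger opening in m; "gripper_force": force on a finger pad.
Only numpy, scipy, OpenCV 4.12 (cv2) and the standard library are available. Lean on these libraries where they do the work, as an engineer would, in place of code of your own. Each camera call takes 0.05 s, during which the arm holds its last target. There are 200 camera calls.

## Working session

There is one attempt and no reset: what is moved stays moved. The work goes in short steps, Python scripts to look and compute and a tool call to move; the robot and the scene stay as the last step left them, time stands still between calls to the robot, and variables do not carry over. Pictures are saved under pics/ and viewed, at most 10 in all, crops included, and the job is handed in when it is done.

Besides the shell and the picture viewer there is one more tool, called after "Emit:" as a command line: name --argument value ..., lists and objects as JSON in quotes. play_rows: Moves the arm, as the interface text tells. Its arguments: {"type":"object","properties":{"motion":{"type":"array"},"grip_force":{"type":"number"}},"required":["motion"]}

```bash
mkdir -p pics; ls
python3 - <<'E'
from cell import status, vision
import cv2, numpy as np
s=status.observe(); print({k:np.round(v,3).tolist() for k,v in s.items()})
for n in("scene","top"):
    cv2.imwrite(f"pics/{n}0.png",vision.capture(n)[:,:,::-1])
for n in("scene","top","wrist"):
    print(n,{k:np.round(v,3).tolist() for k,v in vision.camera_model(n).items()})
E
```

```text
pics
{'time': 0.0, 'joint_pos': [-71.723, 6.675, 82.636, 0.001, 90.756, -2.164], 'joint_vel': [-0.098, 0.044, -0.09, -0.033, -0.09, -0.055], 'joint_efforts': [0.001, -72.126, -62.261, 0.078, 0.024, -0.0], 'tool_pos': [0.236, -0.632, 0.218], 'tool_rot': [[0.937, 0.349, -0.0], [0.349, -0.937, 0.001], [0.0, -0.001, -1.0]], 'contact_force': [-0.109, 0.198, -0.136], 'wrist_torque': [0.018, 0.034, 0.004], 'gripper_force': 0.0, 'opening': 0.093}
scene {'fx': 606.839, 'fy': 606.839, 'cx': 328.577, 'cy': 248.09, 'view': [[-0.856, -0.517, -0.016, 0.455], [0.268, -0.47, 0.841, -0.236], [-0.442, 0.716, 0.54, -1.284], [0.0, 0.0, 0.0, 1.0]]}
top {'fx': 592.583, 'fy': 592.583, 'cx': 323.774, 'cy': 225.569, 'view': [[-0.018, -1.0, 0.006, 0.025], [0.986, -0.017, 0.164, -0.549], [-0.164, 0.009, 0.986, -1.603], [0.0, 0.0, 0.0, 1.0]]}
wrist {'fx': 358.054, 'fy': 358.054, 'cx': 313.628, 'cy': 238.958, 'hand_eye': [[0.0, 0.97, 0.242, 0.066], [1.0, -0.0, 0.001, 0.0], [0.001, 0.242, -0.97, -0.167], [0.0, 0.0, 0.0, 1.0]]}
```

View pics/scene0.png

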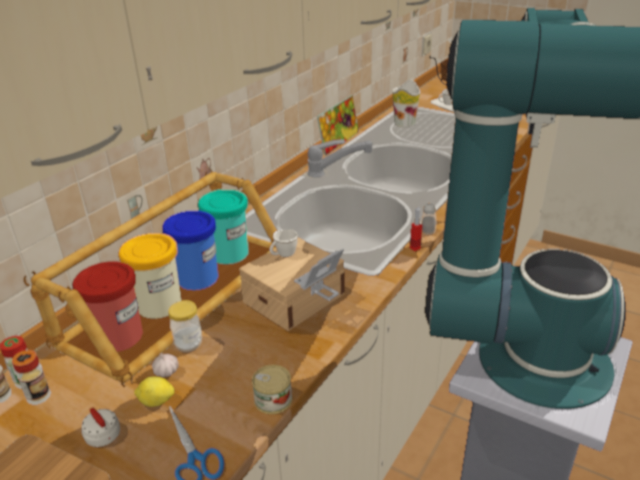

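View pics/top0.png

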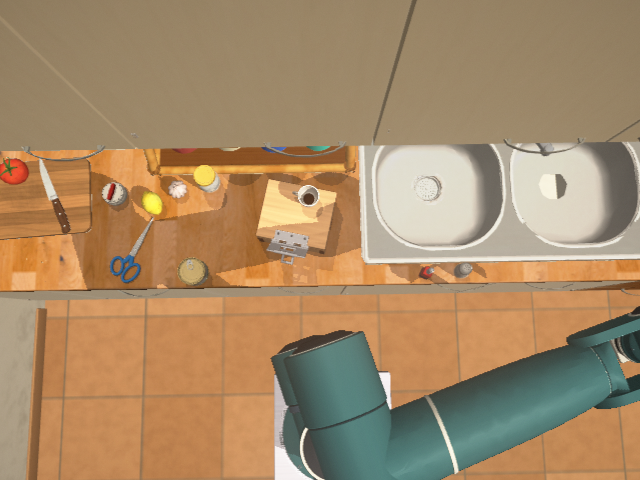

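The scene view shows the chest at about (292,283), with its hasp leaf raised at (322,268), the pin at (417,236) and the shaker at (429,218). In the top view the chest is at (297,215), the leaf at (288,243), the pin at (427,271) and the shaker at (463,269). I'll enlarge both for the chest corners and mask the pin by colour.

```bash
cat > h.py <<'E'
import cv2, numpy as np
from cell import status, vision
from scipy.spatial.transform import Rotation as R
def cam(n,s=None):
    c=vision.camera_model(n); K=np.array([[c['fx'],0,c['cx']],[0,c['fy'],c['cy']],[0,0,1]])
    if 'view' in c: V=np.array(c['view'])
    else:
        T=np.eye(4);T[:3,:3]=s['tool_rot'];T[:3,3]=s['tool_pos'];V=np.linalg.inv(T@np.array(c['hand_eye']))
    return K,V
def ray(C,p):
    K,V=C; d=np.linalg.solve(K,[p[0],p[1],1.])*[1,-1,-1]
    return -V[:3,:3].T@V[:3,3], V[:3,:3].T@d
def onz(C,p,z):
    o,d=ray(C,p); return o+d*(z-o[2])/d[2]
def tri(C1,p1,C2,p2):
    o,d=ray(C1,p1);q,e=ray(C2,p2); d/=np.linalg.norm(d);e/=np.linalg.norm(e)
    t=np.linalg.lstsq(np.c_[d,-e],q-o,rcond=None)[0]; a=o+d*t[0];b=q+e*t[1]
    return (a+b)/2,np.linalg.norm(a-b)
def proj(C,P):
    K,V=C; c=V[:3,:3]@P+V[:3,3]; u=K@(c*[1,-1,-1]); return u[:2]/u[2]
E
python3 - <<'E'
from h import *
S=cv2.imread('pics/scene0.png');T=cv2.imread('pics/top0.png')
CS,CT=cam('scene'),cam('top')
a=cv2.resize(S[225:345,220:380],None,fx=5,fy=5,interpolation=cv2.INTER_CUBIC)
b=cv2.resize(T[165:285,230:390],None,fx=5,fy=5,interpolation=cv2.INTER_CUBIC)
cv2.imwrite('pics/a.png',a);cv2.imwrite('pics/b.png',b)
for I,C,(x,y) in((S,CS,(395,190)),(T,CT,(405,250))):
    h=cv2.cvtColor(I,cv2.COLOR_BGR2HSV)[y:y+70,x:x+60]
    m=((h[...,0]<6)|(h[...,0]>172))&(h[...,1]>150)
    n,l,st,c=cv2.connectedComponentsWithStats(m.astype(np.uint8))
    for i in range(1,n):
        if st[i,4]>10: print(st[i]+[x,y,0,0,0],c[i]+[x,y])
E
```

```text
[410 224  12  27 237] [415.57805907 236.71308017]
[423 267   9  10  41] [426.34146341 272.04878049]
```

View pics/a.png

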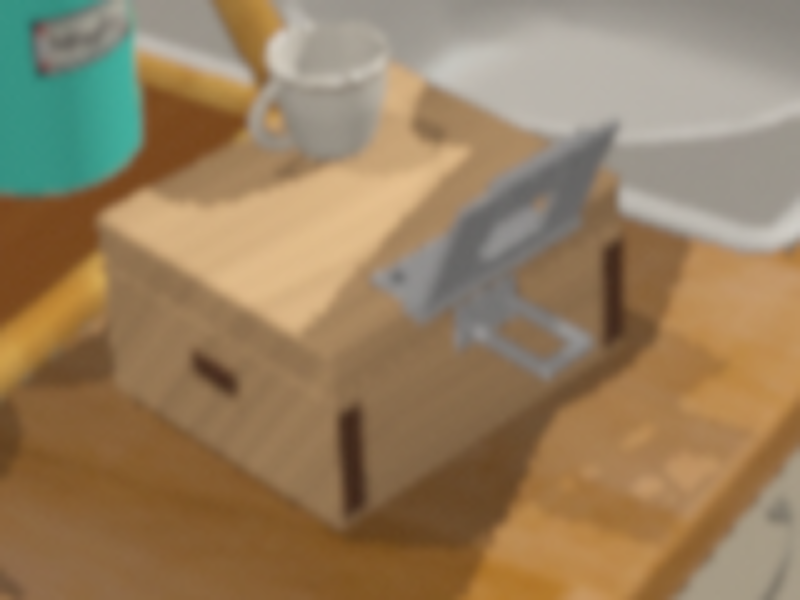

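View pics/b.png

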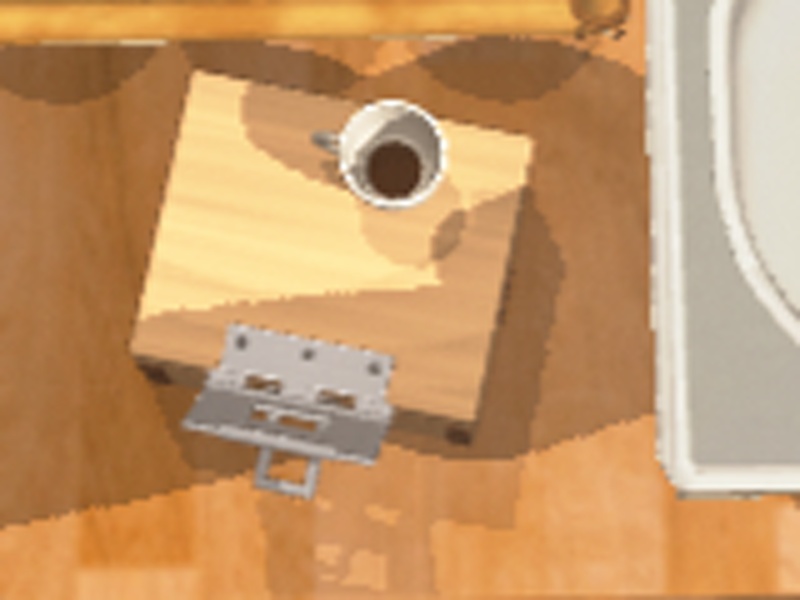

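Enlargements, in crop pixels. Top view: lid corners at (195,72), (533,140), (475,423) and (133,350), the leaf's free edge from (185,427) to (378,463), and the staple end bar's middle at (288,491). Scene view: the leaf's free edge runs from (470,200) to (618,122), so the leaf is well above level.

Run:
```python
from h import *
CS,CT=cam('scene'),cam('top')
A=lambda u,v:(220+u/5,225+v/5)
B=lambda u,v:(230+u/5,165+v/5)
P=np.array([onz(CT,B(*p),.105) for p in((195,72),(533,140),(475,423),(133,350))])
print('lid',P.round(3).tolist(),'sides',[np.linalg.norm(P[i]-P[i-1]).round(3) for i in range(4)])
o=P.mean(0); ex=(P[0]+P[1]-P[2]-P[3])[:2]; ey=(P[0]+P[3]-P[1]-P[2])[:2]
print('yaws',np.arctan2(ex[1],ex[0]),np.arctan2(-ey[0],ey[1]),'centre',o)
psi=(np.arctan2(ex[1],ex[0])*160+np.arctan2(-ey[0],ey[1])*190)/350
Rz=R.from_euler('z',psi).as_matrix(); o[2]=0; print('psi',psi)
loc=lambda p:(Rz.T@(np.array(p)-o)).round(4)
for n,a,b in(('edgeL',(470,200),(185,427)),('edgeR',(618,122),(378,463)),('barend',(570,360),(288,491))):
    p,e=tri(CS,A(*a),CT,B(*b)); print(n,p.round(4),'err',round(e,4),'chest',loc(p))
print('staple end on z .078',loc(onz(CT,B(288,491),.078)),'expect -.131,0')
print('loop',o+Rz@[-.111,0,.0815])
p,e=tri(CS,(415.6,236.7),CT,(426.3,272.)); print('pin',p,e)
print('pin top z.08',onz(CT,(427,272),.07),'scene z.04',onz(CS,(415.6,236.7),.04))
print('shaker',onz(CT,(463.5,269),.08))
```

```text
lid [[0.669, 0.162, 0.105], [0.629, -0.021, 0.105], [0.475, 0.013, 0.105], [0.517, 0.195, 0.105]] sides [np.float64(0.156), np.float64(0.187), np.float64(0.157), np.float64(0.187)]
yaws -0.21842318321090565 -0.22466021724764332 centre [0.57256323 0.08730871 0.105     ]
psi -0.2218090016879918
edgeL [0.4663 0.161  0.1797] err 0.0001 chest [-0.1199  0.0485  0.1797]
edgeR [0.4485 0.0644 0.1701] err 0.0028 chest [-0.116  -0.0497  0.1701]
barend [0.4447 0.1153 0.073 ] err 0.0021 chest [-0.1309 -0.0009  0.073 ]
staple end on z .078 [-0.1322 -0.0019  0.078 ] expect -.131,0
loop [0.46428261 0.11172812 0.0815    ]
pin [ 0.41634179 -0.26617222  0.03604609] 1.0938515297161341e-05
pin top z.08 [ 0.41348052 -0.26191821  0.07      ] scene z.04 [ 0.41390159 -0.26017826  0.04      ]
shaker [ 0.41897793 -0.35885061  0.08      ]
```

Emit:
play_rows --motion '[[0,[0,0,20],0],[0,[0,20,30],0],[0,[17,46,0],-0.034],[0,[17,46,0],-0.034],[0,[17,46,0],-0.034],[0,[17,46,0],-0.034],[0,[17,46,0],-0.034],[0,[17,46,0],-0.034],[0,[17,46,0],-0.034],[0,[17,46,0],-0.034],[0,[17,46,0],-0.034],[0,[17,46,0],-0.034],[0,[17,46,0],-0.034],[0,[17,46,0],-0.034],[0,[17,46,0],-0.034],[0,[17,46,0],-0.034],[0,[17,46,0],-0.034],[0,[17,46,0],-0.034],[0,[10,20,-10],-0.034],[0,[0,0,-10],0]]'

```text
time: 2.6
tool_pos: [0.5181, 0.1446, 0.2492]
tool_rot: [[0.976, -0.218, 0.0], [-0.218, -0.976, 0.0], [0.0, -0.0, -1.0]]
contact_force: [0.9, -1.3, -0.1]
opening: 0.0005
gripper_force: 0.0
```

Emit:
play_rows --motion '[[0,[0,0,-45],0],[0,[0,0,-44],0],[0,[-16,3.5,0],0],[0,[-16,3.5,0],0],[0,[-16,3.5,0],0],[0,[-16,3.5,0],0],[0,[-3,0.7,-19],0],[0,[-10,2.2,-14],0],[0,[-7,1.5,-15],0],[0,[-6,1.3,-15],0],[0,[4,-1,-16],0],[0,[9,-2,-12],0],[0,[12,-2.7,-11],0],[0,[0,0,0],0]]'

```text
time: 4.35
tool_pos: [0.4533, 0.157, 0.0566]
tool_rot: [[0.975, -0.22, -0.002], [-0.22, -0.975, -0.001], [-0.001, 0.001, -1.0]]
contact_force: [-0.0, -0.8, -0.3]
opening: 0.0003
gripper_force: 0.0
```

Emit:
play_rows --motion '[[0,[14,-3.2,-7],0],[0,[10,-2.2,-2],0],[0,[4,-1,0],0],[0,[3,-0.7,0],0],[0,[0,0,0],0]]'

```text
time: 4.97
tool_pos: [0.484, 0.1504, 0.0489]
tool_rot: [[0.976, -0.219, 0.001], [-0.219, -0.976, 0.0], [0.0, -0.0, -1.0]]
contact_force: [-0.4, 0.4, -0.4]
opening: 0.0005
gripper_force: 0.0
```

Run:
```python
from h import *
a=vision.capture('scene')[215:335,220:380,::-1];b=vision.capture('top')[165:285,230:390,::-1]
cv2.imwrite('pics/c.png',cv2.resize(np.vstack([a,b]),None,fx=2.5,fy=2.5,interpolation=cv2.INTER_CUBIC))
```

```text
(no output)
```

View pics/c.png

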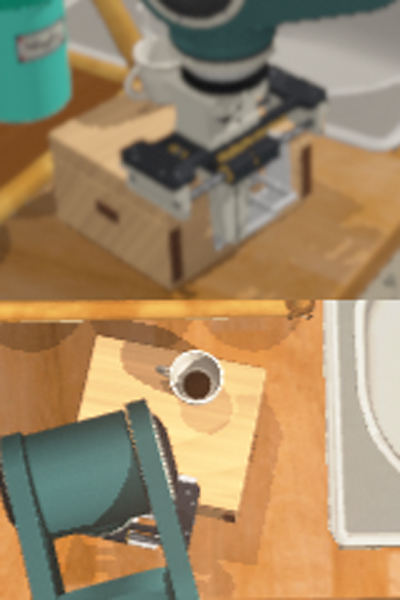

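The leaf now hangs before the front, with the fingers on its left strip. I'll push on until the force rises.

Emit:
play_rows --motion '[[0,[2,-0.4,0],0],[0,[0,0,0],0]]'

```text
time: 5.32
tool_pos: [0.4858, 0.15, 0.0488]
tool_rot: [[0.976, -0.219, 0.0], [-0.219, -0.976, 0.0], [0.0, -0.0, -1.0]]
contact_force: [-0.4, 0.4, -0.5]
opening: 0.0007
gripper_force: 0.1
```

Emit:
play_rows --motion '[[0,[2,-0.4,0],0],[0,[0,0,0],0]]'

```text
time: 5.58
tool_pos: [0.4869, 0.1498, 0.0487]
tool_rot: [[0.976, -0.219, -0.002], [-0.219, -0.976, 0.0], [-0.002, 0.0, -1.0]]
contact_force: [-12.9, 1.5, 7.6]
opening: 0.0005
gripper_force: 6.5
```

Emit:
play_rows --motion '[[0,[2,-0.4,0],0],[0,[0,0,0],0]]'

```text
time: 5.82
tool_pos: [0.4869, 0.1497, 0.0486]
tool_rot: [[0.976, -0.219, -0.007], [-0.219, -0.976, 0.001], [-0.007, 0.001, -1.0]]
contact_force: [-36.8, 2.9, 20.0]
opening: 0.001
gripper_force: 18.2
```

Emit:
play_rows --motion '[[0,[-6,1.3,0],0],[0,[-30,6.6,0],0],[0,[0,0,50],0],[0,[5,-20,50],0],[0,[5,-25,40],0],[93,[0,0,0],0]]'

```text
time: 6.58
tool_pos: [0.4652, 0.1112, 0.192]
tool_rot: [[0.975, -0.221, 0.005], [-0.221, -0.975, 0.001], [0.005, -0.002, -1.0]]
contact_force: [-0.2, 0.0, 0.7]
opening: 0.0065
gripper_force: 0.0
```

Run:
```python
from h import *
s=status.observe(); I=vision.capture('wrist')[:,:,::-1]; print(s['tool_pos'],s['contact_force'])
C=cam('wrist',s)
np.savez('w1.npz',K=C[0],V=C[1])
o=np.array([.5726,.0873,0]);Rz=R.from_euler('z',-.2218).as_matrix()
J=I.copy()
for P in [(-.111,0,.0815),(-.08,.095,.105),(-.08,-.095,.105),(-.1275,.0,.0815),(-.092,.05,.033),(-.092,-.05,.033)]:
    u=proj(C,o+Rz@np.array(P)); print(P,u.round(1)); cv2.circle(J,tuple(int(v) for v in u.round()),2,(0,0,255),-1)
cv2.imwrite('pics/w1raw.png',I)
cv2.imwrite('pics/w1.png',J)
```

```text
[0.46515897 0.11121583 0.19200176] [-0.18732877  0.0397119   0.66746241]
(-0.111, 0, 0.0815) [312.8 236.9]
(-0.08, 0.095, 0.105) [179.6 202.4]
(-0.08, -0.095, 0.105) [445.8 202.3]
(-0.1275, 0.0, 0.0815) [312.8 256.8]
(-0.092, 0.05, 0.033) [258.6 204.5]
(-0.092, -0.05, 0.033) [367.6 204.4]
```

View pics/w1.png

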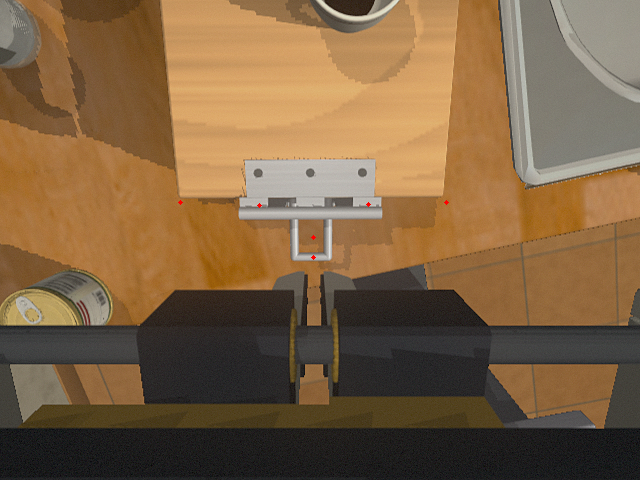

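The leaf lies flat and the staple stands through the slot, with bars at u 290 to 331 and the end bar near v 258. The lid's front corners are near (178,196) and (443,196), so my chest estimate is about 3 mm off in x. I'll refine the loop from this view.

Run:
```python
from h import *
d=np.load('w1.npz');C=(d['K'],d['V']);I=cv2.imread('pics/w1raw.png')
sat=cv2.cvtColor(I,cv2.COLOR_BGR2HSV)[...,1].astype(int)
print(sat[238,284:338].tolist());print(sat[226,284:338].tolist());print(sat[205:270,311].tolist());print(sat[185:206,210].tolist());print(sat[185:206,420].tolist())
```

```text
[162, 158, 168, 161, 169, 183, 22, 6, 20, 12, 10, 6, 7, 3, 32, 156, 155, 151, 146, 156, 145, 151, 149, 162, 151, 151, 156, 151, 151, 161, 164, 151, 157, 161, 158, 154, 158, 161, 164, 119, 11, 10, 13, 16, 15, 0, 11, 0, 90, 143, 137, 135, 134, 140]
[144, 141, 152, 150, 152, 141, 23, 17, 17, 15, 14, 12, 9, 9, 76, 156, 153, 145, 140, 149, 141, 150, 144, 145, 133, 145, 145, 144, 152, 146, 149, 150, 150, 144, 148, 152, 140, 146, 148, 112, 22, 17, 16, 12, 13, 7, 11, 4, 96, 142, 138, 135, 133, 129]
[9, 10, 13, 15, 10, 11, 10, 9, 8, 12, 14, 16, 11, 5, 72, 154, 146, 148, 151, 145, 154, 144, 144, 142, 140, 146, 140, 142, 147, 144, 147, 158, 153, 151, 152, 157, 147, 148, 150, 150, 158, 155, 163, 159, 168, 171, 178, 100, 4, 16, 12, 7, 9, 10, 7, 35, 163, 185, 173, 174, 175, 171, 178, 175, 168]
[128, 134, 130, 129, 132, 132, 132, 134, 132, 135, 129, 128, 133, 160, 173, 167, 177, 160, 173, 192, 190]
[127, 128, 133, 133, 133, 131, 133, 136, 132, 133, 134, 129, 146, 164, 157, 160, 168, 165, 158, 165, 158]
```

Run:
```python
from h import *
d=np.load('w1.npz');C=(d['K'],d['V'])
e=onz(C,(311.2,256.4),.078);l=onz(C,(294.4,238),.078);r=onz(C,(327.9,238),.078)
print('bar sep',np.linalg.norm(l-r),'(27)');f1=onz(C,(210,197.8),.105);f2=onz(C,(420,197),.105)
v=(f1-f2)[:2];psi=np.arctan2(-v[0],v[1]);print('psi lid',psi,'bars',np.arctan2(-(l-r)[0],(l-r)[1]))
ps=-.2218;ex=np.array([np.cos(ps),np.sin(ps),0])
print('endbar',e,'loop',e+.020*ex,'lid edge->loop dist',((f1+f2)/2-e)@ex,'(.051)')
```

```text
bar sep 0.027094844388308587 (27)
psi lid -0.21857507775313753 bars -0.2220256119749195
endbar [0.44780132 0.11683551 0.078     ] loop [0.46731138 0.11243579 0.078     ] lid edge->loop dist 0.05176792681582985 (.051)
```

Emit:
play_rows --motion '[[93,[0,0,40],0.128],[93,[-4,-31,10],0.128],[93,[-4,-31,0],0.128],[93,[-4,-31,0],0.128],[93,[-4,-31,0],0.128],[93,[-4,-31,0],0.128],[93,[-4,-31,0],0.128],[93,[-4,-31,0],0.128],[93,[-4,-31,0],0.128],[93,[-4,-31,0],0.128],[93,[-4,-31,0],0.128],[93,[-5,-31,0],0.128],[93,[-5,-34,0],0.128],[93,[0,0,0],0.128],[93,[0,0,0],0]]'

```text
time: 8.5
tool_pos: [0.4137, -0.2626, 0.2372]
tool_rot: [[0.001, 1.0, -0.002], [1.0, -0.001, 0.001], [0.001, -0.002, -1.0]]
contact_force: [0.5, -0.2, 0.8]
opening: 0.093
gripper_force: 0.0
```

Run:
```python
from h import *
s=status.observe(); I=vision.capture('wrist')[:,:,::-1].copy(); C=cam('wrist',s)
np.savez('w2.npz',K=C[0],V=C[1]); cv2.imwrite('pics/w2raw.png',I); print(s['tool_pos'])
CT=cam('top'); print('front edge',onz(CT,(390,289),0),onz(CT,(380,284.5),0),'rim corner',onz(CT,(364,263),0))
u=proj(C,np.array([.4145,-.263,.13]));print(u,proj(C,np.array([.4145,-.263,.08])))
x,y=[int(v) for v in u]; x0,y0=max(x-80,0),max(y-60,0)
print(x0,y0);cv2.imwrite('pics/w2.png',cv2.resize(I[y0:y0+120,x0:x0+160],None,fx=5,fy=5,interpolation=cv2.INTER_CUBIC))
```

```text
[ 0.41370187 -0.26264199  0.23717694]
front edge [ 0.37339075 -0.16835501  0.        ] [ 0.38649954 -0.14066578  0.        ] rim corner [ 0.44795617 -0.09742117  0.        ]
[315.72461272 236.90258326] [315.49989075 224.192165  ]
235 176
```

View pics/w2.png

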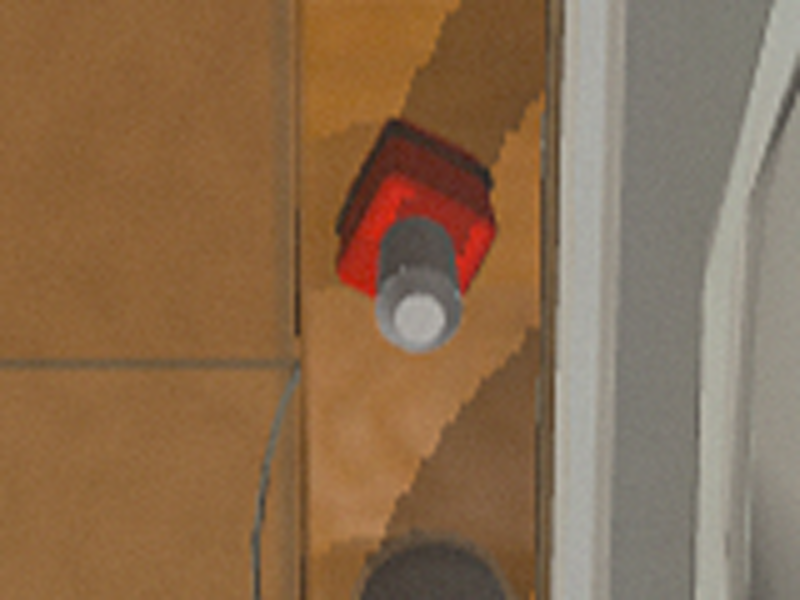

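The pin stands with its tip at crop (418,318). Its handle's top face has corners at about (340,272), (398,168) and (495,228), so it is yawed about 30°. The worktop's front edge is at u≈300 and the sink rim at u≈548.

Run:
```python
from h import *
d=np.load('w2.npz');C=(d['K'],d['V'])
p=lambda u,v,z:onz(C,(235+u/5,176+v/5),z)
a,b,c=p(340,270,.08),p(398,168,.08),p(495,228,.08)
print('sides',np.linalg.norm(a-b),np.linalg.norm(b-c),'yaw ab',np.degrees(np.arctan2(*(b-a)[1::-1])),'bc',np.degrees(np.arctan2(*(c-b)[1::-1])))
print('handle centre',(a+c)/2,'tip',p(418,318,.13),'front edge',p(300,300,0)[0],'rim',p(548,300,0)[0])
```

```text
sides 0.0219230352269099 0.02109462032199464 yaw ab 60.597865607333404 bc -32.01428678846726
handle centre [ 0.41723293 -0.26452947  0.08      ] tip [ 0.41677198 -0.26519248  0.13      ] front edge 0.39099320660545683 rim 0.4485781269926475
```

Emit:
play_rows --motion '[[70,[3,-2.5,0],-0.134],[70,[0,0,0],-0.134],[70,[0,0,0],-0.134],[70,[0,0,-17],-0.134],[70,[0,0,-40],0],[70,[0,0,-40],0],[70,[0,0,-30],0],[14,[0,0,0],0],[10,[0,0,0],0],[10,[0,0,0],0],[10,[0,0,0],0],[10,[0,0,0],0]]' --grip_force 15

```text
time: 10.05
tool_pos: [0.4169, -0.2655, 0.1121]
tool_rot: [[0.511, 0.86, 0.001], [0.86, -0.511, -0.0], [-0.0, 0.001, -1.0]]
contact_force: [0.1, -0.3, 0.7]
opening: 0.0242
gripper_force: 0.0
```

Emit:
play_rows --motion '[[10,[0,0,-1],0],[10,[0,0,0],0],[10,[0,0,0],0]]'

```text
time: 10.42
tool_pos: [0.4168, -0.2654, 0.1107]
tool_rot: [[0.511, 0.86, 0.0], [0.86, -0.511, -0.0], [-0.0, 0.0, -1.0]]
contact_force: [0.3, -0.2, 2.1]
opening: 0.0134
gripper_force: 15.0
```

Emit:
play_rows --motion '[[10,[0,0,8],0],[10,[0,0,15],0],[10,[0,10,0],0.02],[10,[0,22,0],0.06],[10,[0,26,0],0.06],[10,[1,26,0],0.06],[10,[1,26,0],0.06],[10,[1,26,0],0.06],[10,[0,26,0],0.06],[10,[0,26,0],0.06],[10,[0,22,0],0.06],[10,[0,13,0],0.036],[10,[0,2,0],0],[10,[0,0,-10],0],[10,[0,0,-9],0],[10,[0,0,0],0]]'

```text
time: 12.42
tool_pos: [0.4193, -0.0407, 0.1135]
tool_rot: [[0.001, 1.0, -0.002], [1.0, -0.001, 0.0], [0.0, -0.002, -1.0]]
contact_force: [-0.5, -0.6, -1.6]
opening: 0.0135
gripper_force: 15.0
```

Emit:
play_rows --motion '[[10,[0,0,-1.5],0],[10,[0,0,-1.5],0],[10,[0,0,0],0]]' --grip_force 8

```text
time: 12.8
tool_pos: [0.4198, -0.0404, 0.1117]
tool_rot: [[0.0, 1.0, 0.0], [1.0, -0.0, -0.0], [-0.0, 0.0, -1.0]]
contact_force: [-0.1, -0.6, -1.1]
opening: 0.0137
gripper_force: 8.0
```

Emit:
play_rows --motion '[[10,[0,0,-1.5],0],[10,[0,0,0],0],[10,[0,-5,0],0],[10,[0,-10,0],0],[10,[0,-10,-1],0],[10,[0,-10,-2],0],[10,[0,0,0],0]]' --grip_force 5

```text
time: 13.68
tool_pos: [0.4197, -0.0764, 0.107]
tool_rot: [[0.001, 1.0, -0.0], [1.0, -0.001, -0.0], [-0.0, -0.0, -1.0]]
contact_force: [-0.5, -1.9, 5.2]
opening: 0.0139
gripper_force: 5.0
```

Run:
```python
from h import *
s=status.observe();I=vision.capture('scene')[:,:,::-1]; C=cam('scene')
u=proj(C,np.array([.42,-.06,.06]));x,y=[int(v) for v in u]
print(u, s['contact_force'])
cv2.imwrite('pics/d.png',cv2.resize(I[y-60:y+60,x-80:x+80],None,fx=4,fy=4,interpolation=cv2.INTER_CUBIC))
```

```text
[379.84669523 266.50247224] [-0.53093428 -1.86327371  5.20162068]
```

View pics/d.png

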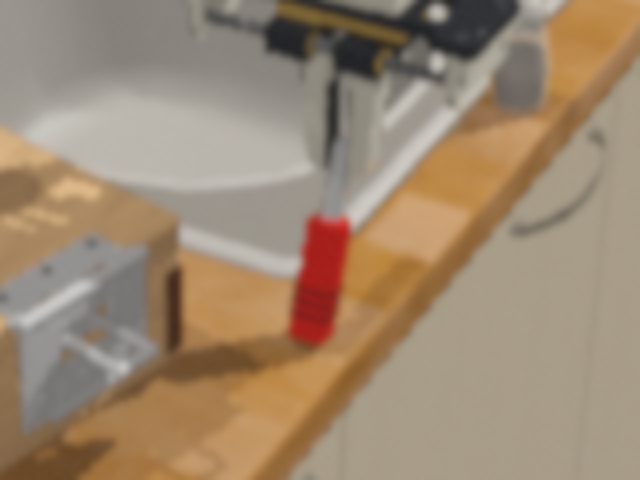

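The pin leans with the tool towards -y, still standing on its handle's edge, so the tilt works. I'll carry on along the arc.

Emit:
play_rows --motion '[[10,[0,-7,-1.5],0],[10,[0,-7,-2],0],[10,[0,-9.5,-3.7],0],[10,[0,-9.2,-4.7],0],[10,[0,-8.7,-5.3],0],[10,[0,-8.3,-6.1],0],[10,[0,0,0],0]]'

```text
time: 14.6
tool_pos: [0.4195, -0.1256, 0.0833]
tool_rot: [[0.001, 1.0, -0.001], [1.0, -0.001, 0.0], [0.0, -0.001, -1.0]]
contact_force: [-0.6, -0.8, 0.6]
opening: 0.014
gripper_force: 5.0
```

Emit:
play_rows --motion '[[10,[0,-7.6,-6.8],0],[10,[0,-7.1,-7.5],0],[10,[0,-6.4,-8],0],[10,[0,-5.6,-8.6],0],[10,[0,-4.9,-9],0],[10,[0,-4.1,-9.5],0],[10,[0,0,0],0]]'

```text
time: 15.48
tool_pos: [0.4193, -0.1608, 0.0335]
tool_rot: [[0.0, 1.0, -0.001], [1.0, -0.0, 0.001], [0.001, -0.001, -1.0]]
contact_force: [0.3, 0.6, -0.9]
opening: 0.014
gripper_force: 5.0
```

Run:
```python
from h import *
s=status.observe();I=vision.capture('scene')[:,:,::-1]; C=cam('scene')
u=proj(C,np.array([.42,-.1,.04]));x,y=[int(v) for v in u]
cv2.imwrite('pics/e.png',cv2.resize(I[y-60:y+60,x-80:x+80],None,fx=4,fy=4,interpolation=cv2.INTER_CUBIC))
```

```text
(no output)
```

View pics/e.png

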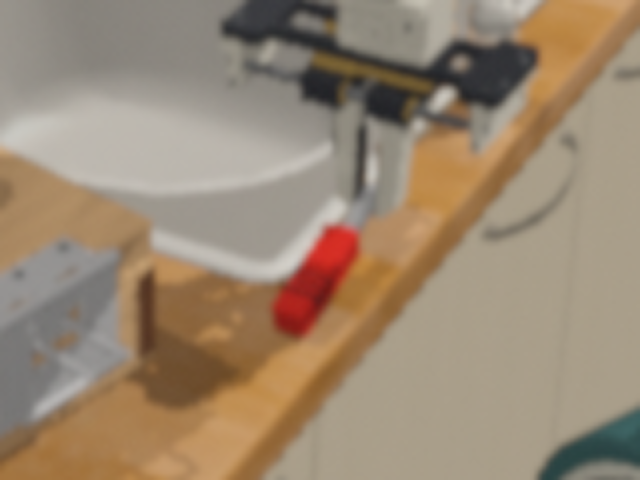

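The pin is now about 75° over, with its handle edge still on the worktop. I'll finish laying it down.

Emit:
play_rows --motion '[[10,[0,-3.2,-9.7],0],[10,[0,-2.3,-10],0],[10,[0,-1,-4],0],[10,[0,0,0],0]]'

```text
time: 16.02
tool_pos: [0.4195, -0.1672, 0.0103]
tool_rot: [[0.0, 1.0, -0.001], [1.0, -0.0, 0.0], [0.0, -0.001, -1.0]]
contact_force: [0.6, 0.3, -0.7]
opening: 0.0138
gripper_force: 5.0
```

Emit:
play_rows --motion '[[10,[0,0,-2],0],[10,[0,0,0],0]]'

```text
time: 16.27
tool_pos: [0.4198, -0.1673, 0.0088]
tool_rot: [[-0.0, 1.0, 0.0], [1.0, 0.0, -0.0], [-0.0, 0.0, -1.0]]
contact_force: [0.1, 0.3, 0.1]
opening: 0.014
gripper_force: 5.0
```

Emit:
play_rows --motion '[[10,[0,0,-2],0],[10,[0,0,0],0]]'

```text
time: 16.52
tool_pos: [0.4197, -0.1673, 0.0067]
tool_rot: [[-0.0, 1.0, -0.0], [1.0, 0.0, -0.0], [-0.0, -0.0, -1.0]]
contact_force: [0.0, 0.0, -0.5]
opening: 0.0135
gripper_force: 5.0
```

Emit:
play_rows --motion '[[10,[0,0,-1.5],0],[10,[0,0,0],0]]'

```text
time: 16.77
tool_pos: [0.4197, -0.1673, 0.0051]
tool_rot: [[0.0, 1.0, -0.0], [1.0, -0.0, 0.0], [0.0, -0.0, -1.0]]
contact_force: [0.6, -0.4, -1.6]
opening: 0.0136
gripper_force: 5.0
```

Emit:
play_rows --motion '[[10,[0,0,-1.5],0],[10,[0,0,0],0],[24,[0,0,0],0],[24,[0,0,0],0],[24,[0,0,0],0]]'

```text
time: 17.4
tool_pos: [0.4197, -0.1672, 0.0037]
tool_rot: [[-0.0, 1.0, -0.0], [1.0, 0.0, 0.0], [0.0, -0.0, -1.0]]
contact_force: [-0.8, 0.3, -0.2]
opening: 0.0235
gripper_force: 0.0
```

Emit:
play_rows --motion '[[24,[0,0,20],0],[24,[0,0,50],0],[60,[0,25,50],0],[60,[0,30,20],0],[60,[0,0,0],0],[60,[0,0,0],0]]'

```text
time: 18.15
tool_pos: [0.4196, -0.1125, 0.143]
tool_rot: [[-0.0, 1.0, -0.001], [1.0, 0.0, 0.0], [0.0, -0.001, -1.0]]
contact_force: [-0.5, -0.3, -0.3]
opening: 0.058
gripper_force: 0.0
```

```bash
cat > red.py <<'E'
from h import *
s=status.observe();I=vision.capture('wrist')[:,:,::-1].copy();C=cam('wrist',s);cv2.imwrite('pics/w3raw.png',I)
h=cv2.cvtColor(I,cv2.COLOR_BGR2HSV);m=(((h[...,0]<6)|(h[...,0]>172))&(h[...,1]>140)&(h[...,2]>40)).astype(np.uint8)
m=cv2.morphologyEx(m,cv2.MORPH_CLOSE,np.ones((9,9)))
n,l,st,c=cv2.connectedComponentsWithStats(m)
print(st[1:][st[1:,4]>80])
i=1+np.argmax(st[1:,4]); cs=cv2.findContours((l==i).astype(np.uint8),0,2)[0][0]
box=cv2.boxPoints(cv2.minAreaRect(cs)); W=np.array([onz(C,p,.024) for p in box])
print(s['tool_pos'],'\n',box,'\n',W.round(4),[np.linalg.norm(W[k]-W[k-1]).round(4) for k in range(4)])
E
python3 red.py
```

```text
[[ 300  156   30   99 2829]]
[ 0.41955485 -0.11247167  0.1430396 ] 
 [[300. 254.]
 [300. 156.]
 [329. 156.]
 [329. 254.]] 
 [[ 0.4074 -0.1305  0.024 ]
 [ 0.4081 -0.051   0.024 ]
 [ 0.4307 -0.051   0.024 ]
 [ 0.4316 -0.1305  0.024 ]] [np.float64(0.0241), np.float64(0.0795), np.float64(0.0226), np.float64(0.0795)]
```

Emit:
play_rows --motion '[[60,[0,25,-20],0],[60,[0,25,-50],0],[60,[0,0,-40],0],[60,[0,0,-23],0],[60,[0,0,-6],0],[20,[0,0,0],0],[20,[0,0,0],0],[20,[0,0,0],0],[20,[0,0,0],0],[20,[0,0,0],0],[20,[0,0,0],0]]' --grip_force 4

```text
time: 19.58
tool_pos: [0.42, -0.0623, 0.0052]
tool_rot: [[-0.0, 1.0, 0.001], [1.0, 0.0, -0.0], [-0.0, 0.001, -1.0]]
contact_force: [-1.1, -0.5, 6.5]
opening: 0.0243
gripper_force: 4.0
```

Emit:
play_rows --motion '[[20,[0,0,3],0],[20,[0,0,5],0],[20,[0,0,8],0],[20,[0,0,8],0],[20,[0,0,8],0],[20,[0,0,8],0],[20,[0,0,0],0]]'

```text
time: 20.45
tool_pos: [0.4201, -0.0623, 0.0455]
tool_rot: [[0.0, 1.0, 0.001], [1.0, -0.0, -0.0], [-0.0, 0.001, -1.0]]
contact_force: [0.0, 0.9, 1.0]
opening: 0.0237
gripper_force: 4.0
```

```bash
cat > ang.py <<'E'
from h import *
for n in('scene','top'):
    I=vision.capture(n)[:,:,::-1].copy(); C=cam(n); s=status.observe(); u=proj(C,np.array(s['tool_pos'])).astype(int)
    h=cv2.cvtColor(I,cv2.COLOR_BGR2HSV);m=(((h[...,0]<6)|(h[...,0]>172))&(h[...,1]>140)&(h[...,2]>40)).astype(np.uint8)
    w=np.zeros_like(m); w[max(0,u[1]-60):u[1]+60,max(0,u[0]-60):u[0]+60]=1; m*=w
    p=np.argwhere(m)[:,::-1].astype(np.float32)
    if len(p)<8: print(n,'none');continue
    print(n,len(p),'tcp px',u,'rect',cv2.minAreaRect(p), 'box',p.min(0),p.max(0))
    if n=='scene':
        v,d=np.linalg.eigh(np.cov(p.T)); print('axis',d[:,1],'expected for vertical',(lambda a:a/np.linalg.norm(a))(proj(C,np.array(s['tool_pos']))-proj(C,np.array(s['tool_pos'])-[0,0,.06])))
E
python3 ang.py
```

```text
scene 98 tcp px [380 271] rect ((385.0, 269.5), (20.0, 11.0), 0.0) box [375. 264.] [395. 275.]
axis [-0.99445874  0.10512762] expected for vertical [ 0.03621752 -0.99934393]
top none
```

Run:
```python
from h import *
s=status.observe();C=cam('scene');g=np.array(s['tool_pos'])+[0,0,.01]
for b in(0,15,30,45,60,75,90):
    d=np.array([0,-np.cos(np.radians(b)),-np.sin(np.radians(b))]); print(b,'end',proj(C,g-d*.011).round(),'shoulder',proj(C,g+d*.069).round(),'tip',proj(C,g+d*.119).round())
I=vision.capture('scene')[:,:,::-1].copy();cv2.imwrite('pics/s3.png',I);h=cv2.cvtColor(I,cv2.COLOR_BGR2HSV)
m=((h[...,0]<8)|(h[...,0]>170))&(h[...,1]>120)
for y in range(240,310,3): print(y,''.join('#' if v else '.' for v in m[y,360:430]))
```

```text
0 end [378. 270.] shoulder [393. 254.] tip [401. 245.]
15 end [378. 269.] shoulder [392. 261.] tip [400. 256.]
30 end [379. 268.] shoulder [391. 267.] tip [398. 267.]
45 end [379. 267.] shoulder [388. 274.] tip [394. 278.]
60 end [379. 266.] shoulder [386. 281.] tip [389. 289.]
75 end [380. 265.] shoulder [383. 286.] tip [384. 299.]
90 end [380. 264.] shoulder [379. 291.] tip [379. 306.]
240 ......................................................................
243 ......................................................................
246 ......................................................................
249 ......................................................................
252 ......................................................................
255 ......................................................................
258 ......................................................................
261 ......................................................................
264 ................#####.............#...................................
267 ................########......
[... 390 characters left out ...]
.........................
285 ......................................................................
288 ......................................................................
291 ......................................................................
294 ......................................................................
297 ......................................................................
300 ......................................................................
303 ......................................................................
306 ......................................................................
309 ......................................................................
```

It is drooping about 30°, so the tip is following the worktop. I'll keep lifting.

Emit:
play_rows --motion '[[20,[0,0,8],0],[20,[0,0,8],0],[20,[0,0,8],0],[20,[0,0,8],0],[20,[0,0,8],0],[20,[0,0,8],0],[20,[0,0,8],0],[20,[0,0,8],0],[20,[0,0,8],0],[20,[0,0,8],0],[20,[0,0,0],0]]'

```text
time: 21.98
tool_pos: [0.42, -0.0623, 0.1254]
tool_rot: [[-0.0, 1.0, 0.001], [1.0, 0.0, -0.0], [-0.0, 0.001, -1.0]]
contact_force: [-1.0, -0.1, -2.3]
opening: 0.0242
gripper_force: 4.0
```

```bash
cat > ang2.py <<'E'
from h import *
s=status.observe();C=cam('scene');g=np.array(s['tool_pos'])+[0,0,.01]; t=np.array(s['tool_rot'])[:,0]
for b in(0,30,60,75,90,105):
    d=-t*np.cos(np.radians(b))-[0,0,np.sin(np.radians(b))]; print(b,'end',proj(C,g-d*.011).round(),'shoulder',proj(C,g+d*.069).round(),'tip',proj(C,g+d*.119).round())
I=vision.capture('scene')[:,:,::-1].copy();cv2.imwrite('pics/s4.png',I);h=cv2.cvtColor(I,cv2.COLOR_BGR2HSV)
m=((h[...,0]<8)|(h[...,0]>170))&(h[...,1]>120)
u=proj(C,g).astype(int)
for y in range(u[1]-20,u[1]+55,3): print(y,u[0]-30,''.join('#' if v else '.' for v in m[y,u[0]-30:u[0]+40]))
E
python3 ang2.py
```

```text
0 end [379. 242.] shoulder [394. 227.] tip [403. 218.]
30 end [379. 240.] shoulder [392. 241.] tip [399. 241.]
60 end [380. 237.] shoulder [387. 254.] tip [391. 264.]
75 end [381. 237.] shoulder [384. 260.] tip [385. 273.]
90 end [381. 236.] shoulder [380. 264.] tip [380. 281.]
105 end [382. 235.] shoulder [377. 267.] tip [374. 286.]
219 351 ......................................................................
222 351 ......................................................................
225 351 ......................................................................
228 351 ......................................................................
231 351 ......................................................................
234 351 ......................................................................
237 351 ..........................####........................................
240 351 .........................#########....................................
243 351 .........................#########....................................
246 351 ...........................#######.....#####.
[... 510 characters left out ...]
....................................................................
270 351 ......................................................................
273 351 ......................................................................
276 351 ......................................................................
279 351 ......................................................................
282 351 ......................................................................
285 351 ......................................................................
288 351 ......................................................................
291 351 ......................................................................
```

Measured against the projections, the droop has stuck at about 45° from friction. I'll lighten the grip, turn the tool to the chest's axes, and press the shank flat against the chest's plain front beside the hasp to bring the pin upright.

Emit:
play_rows --motion '[[20,[0,0,25],0],[20,[0,0,40],0],[20,[-5,0,10],0.05],[20,[-10,10,0],0.12],[20,[-10,15,0],0.13],[20,[-10,15,0],0.13],[20,[0,15,0],0.13],[20,[0,15,0],0.13],[20,[0,15,0],0.13],[20,[0,15,0],0.13],[20,[0,15,0],0.13],[20,[0,10,0],0.13],[20,[0,0,0],0.13],[20,[0,0,0],0.009],[20,[0,0,0],0]]' --grip_force 3

```text
time: 23.9
tool_pos: [0.3847, 0.0626, 0.1996]
tool_rot: [[-0.975, 0.223, -0.0], [0.223, 0.975, -0.0], [0.0, -0.0, -1.0]]
contact_force: [-0.5, -0.6, -1.1]
opening: 0.0243
gripper_force: 3.0
```

```bash
python3 ang2.py
```

```text
0 end [374. 243.] shoulder [347. 230.] tip [330. 223.]
30 end [374. 241.] shoulder [350. 245.] tip [336. 247.]
60 end [373. 239.] shoulder [358. 259.] tip [350. 270.]
75 end [372. 238.] shoulder [364. 264.] tip [359. 280.]
90 end [371. 237.] shoulder [370. 268.] tip [369. 287.]
105 end [370. 237.] shoulder [376. 270.] tip [380. 291.]
221 340 ......................................................................
224 340 ......................................................................
227 340 ......................................................................
230 340 ......................................................................
233 340 ......................................................................
236 340 .................................###..................................
239 340 ...............................#######................................
242 340 ...............................#########..............................
245 340 ...............................########...............................
248 340 ...............................########......
[... 510 characters left out ...]
......................####..........................................
272 340 ......................................................................
275 340 ......................................................................
278 340 ......................................................................
281 340 ......................................................................
284 340 ......................................................................
287 340 ......................................................................
290 340 ......................................................................
293 340 ......................................................................
```

Light grip and motion brought it to about 75° already. Now I'll touch it to the front.

Emit:
play_rows --motion '[[20,[0,0,-5],0],[20,[0,0,-5],0],[20,[10,-2.2,0],0],[20,[15,-3.3,0],0],[20,[15,-3.3,0],0],[20,[10,-2.2,0],0],[20,[6,-1.3,0],0],[20,[6,-1.3,0],0],[20,[6,-1.3,0],0],[20,[6,-1.3,0],0],[20,[6,-1.3,0],0],[20,[4,-0.9,0],0],[20,[4,-0.9,0],0],[20,[0,0,0],0]]'

```text
time: 25.7
tool_pos: [0.4729, 0.0433, 0.1897]
tool_rot: [[-0.975, 0.22, -0.0], [0.22, 0.975, -0.0], [0.0, -0.0, -1.0]]
contact_force: [0.6, -0.3, -1.2]
opening: 0.0238
gripper_force: 3.0
```

Emit:
play_rows --motion '[[20,[2,-0.4,0],0],[20,[0,0,0],0]]'

```text
time: 25.95
tool_pos: [0.4748, 0.043, 0.1898]
tool_rot: [[-0.975, 0.22, 0.0], [0.22, 0.975, -0.0], [-0.0, -0.0, -1.0]]
contact_force: [-1.0, 0.3, -1.7]
opening: 0.0238
gripper_force: 3.0
```

Emit:
play_rows --motion '[[20,[1.5,-0.3,0],0],[20,[0,0,0],0]]'

```text
time: 26.2
tool_pos: [0.4763, 0.0427, 0.1898]
tool_rot: [[-0.976, 0.22, -0.0], [0.22, 0.976, -0.0], [0.0, -0.0, -1.0]]
contact_force: [-0.6, 0.6, -0.9]
opening: 0.024
gripper_force: 3.0
```

Emit:
play_rows --motion '[[20,[1,-0.2,0],0],[20,[0,0,0],0]]'

```text
time: 26.45
tool_pos: [0.4773, 0.0425, 0.1897]
tool_rot: [[-0.976, 0.22, -0.0], [0.22, 0.976, -0.0], [0.0, -0.0, -1.0]]
contact_force: [-0.3, 0.8, -1.2]
opening: 0.0242
gripper_force: 3.0
```

```bash
python3 ang2.py
```

```text
0 end [342. 232.] shoulder [316. 220.] tip [301. 213.]
30 end [341. 230.] shoulder [319. 234.] tip [307. 237.]
60 end [340. 227.] shoulder [327. 247.] tip [320. 259.]
75 end [339. 227.] shoulder [332. 252.] tip [329. 267.]
90 end [338. 226.] shoulder [338. 256.] tip [338. 274.]
105 end [337. 226.] shoulder [344. 258.] tip [348. 278.]
210 307 ......................................................................
213 307 ......................................................................
216 307 ......................................................................
219 307 ......................................................................
222 307 ......................................................................
225 307 ......................................................................
228 307 ...............................########...............................
231 307 ...............................#########..............................
234 307 ...............................#########..............................
237 307 ...............................########......
[... 510 characters left out ...]
...........................#########................................
261 307 ......................................................................
264 307 ......................................................................
267 307 ......................................................................
270 307 ......................................................................
273 307 ......................................................................
276 307 ......................................................................
279 307 ......................................................................
282 307 ......................................................................
```

The image shows the handle's axis as vertical. I'll firm the grip, back off and go above the loop.

Emit:
play_rows --motion '[[20,[0,0,0],0],[20,[0,0,0],0],[20,[-8,1.8,0],0],[20,[-16,3.7,0],0],[20,[0,0,10],0],[20,[2,12,10],0],[20,[4,20,0],0],[20,[4,20,0],0],[20,[4.4,12.4,0],0],[20,[0,0,0],0],[20,[0,0,0],0]]' --grip_force 25

```text
time: 27.88
tool_pos: [0.4677, 0.1122, 0.2098]
tool_rot: [[-0.976, 0.22, -0.0], [0.22, 0.976, -0.0], [0.0, -0.0, -1.0]]
contact_force: [-0.3, -0.9, -1.4]
opening: 0.0239
gripper_force: 25.0
```

```bash
python3 ang2.py | head -6
python3 - <<'E'
from h import *
I=cv2.imread('pics/s4.png');W=vision.capture('wrist')[:,:,::-1];T=vision.capture('top')[:,:,::-1]
s=status.observe();C=cam('scene');u=proj(C,np.array(s['tool_pos'])-[0,0,.06]).astype(int);print(u-[50,60],s['tool_pos'])
a=cv2.resize(I[u[1]-60:u[1]+60,u[0]-50:u[0]+50],(400,480),interpolation=cv2.INTER_CUBIC)
b=W[100:420,180:446]; b=cv2.resize(b,(399,480),interpolation=cv2.INTER_CUBIC)
cv2.imwrite('pics/f.png',np.hstack([a,b]))
E
```

```text
0 end [329. 240.] shoulder [303. 227.] tip [287. 219.]
30 end [328. 237.] shoulder [306. 242.] tip [293. 244.]
60 end [327. 235.] shoulder [315. 255.] tip [307. 267.]
75 end [326. 234.] shoulder [320. 261.] tip [316. 276.]
90 end [325. 234.] shoulder [326. 265.] tip [326. 283.]
105 end [324. 233.] shoulder [332. 267.] tip [336. 287.]
[275 205] [0.46765245 0.11195724 0.20985089]
```

View pics/f.png

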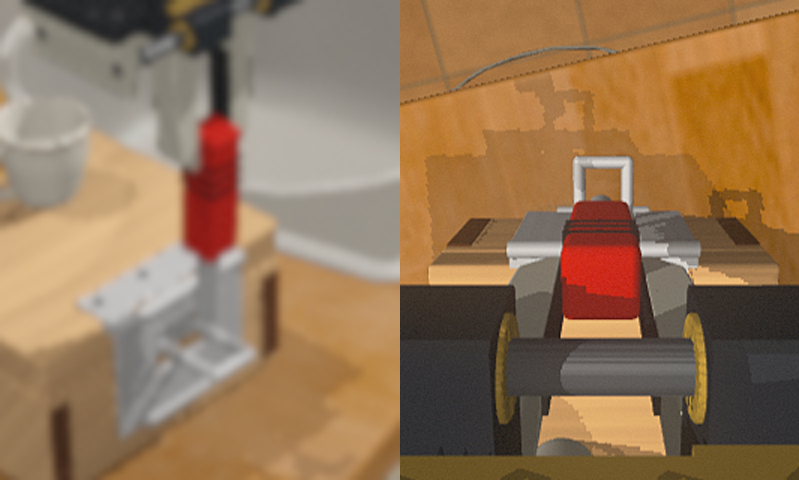

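The pin hangs vertical above the loop. In the wrist view the shank tip at about (600,200) sits between the staple's bars, u≈580 to 628. I'll check the sideways offset numerically before lowering.

Run:
```python
from h import *
s=status.observe();W=vision.capture('wrist')[:,:,::-1].copy();C=cam('wrist',s);h=cv2.cvtColor(W,cv2.COLOR_BGR2HSV)
for v in range(206,242,3): print(v,h[v,288:342,1].tolist())
t=np.array(s['tool_pos']);Rt=np.array(s['tool_rot'])
for z in(.078,.1):print('tool axis px',z,proj(C,np.array([t[0],t[1],z])),'loop px',proj(C,np.array([.4673,.1124,z])))
```

```text
206 [152, 146, 153, 148, 144, 149, 164, 121, 6, 10, 14, 16, 13, 14, 14, 16, 19, 14, 21, 16, 18, 16, 14, 12, 14, 15, 18, 14, 17, 18, 13, 16, 13, 13, 13, 14, 13, 16, 17, 16, 12, 14, 15, 14, 13, 16, 4, 135, 184, 182, 172, 169, 160, 166]
209 [153, 150, 147, 153, 151, 153, 175, 51, 11, 13, 15, 10, 20, 16, 15, 15, 17, 16, 16, 17, 12, 10, 13, 13, 12, 15, 15, 14, 11, 13, 11, 14, 11, 16, 12, 14, 16, 12, 17, 12, 12, 16, 15, 12, 15, 19, 15, 50, 174, 181, 169, 168, 167, 160]
212 [153, 156, 153, 147, 157, 159, 174, 45, 7, 13, 12, 17, 18, 28, 22, 76, 118, 110, 108, 118, 114, 88, 86, 89, 94, 97, 92, 91, 95, 94, 98, 88, 89, 92, 91, 96, 97, 94, 109, 50, 18, 12, 9, 13, 12, 15, 11, 50, 168, 178, 176, 170, 176, 165]
215 [150, 157, 154, 151, 149, 159, 173, 51, 11, 9, 17, 14, 18, 25, 17, 66, 164, 161, 150, 153, 159, 157, 153, 164, 158, 160, 160, 165, 157, 168, 163, 164, 166, 160, 165, 160, 175, 173, 198, 51, 9, 10, 11, 10, 15, 14, 15, 53, 171, 176, 167, 166, 173, 167]
218 [150, 150, 158, 154, 153, 156, 165, 96, 11, 10, 12, 14, 17, 23, 19, 66, 157, 157, 153, 155, 162, 157, 168, 166, 164, 168, 171, 168, 163
[... 1356 characters left out ...]
6, 158]
236 [151, 144, 146, 140, 148, 147, 150, 116, 139, 208, 216, 196, 196, 173, 167, 182, 181, 190, 177, 182, 189, 195, 177, 183, 181, 186, 196, 169, 186, 195, 183, 187, 183, 174, 173, 197, 176, 191, 169, 173, 180, 192, 209, 110, 7, 10, 15, 110, 173, 176, 177, 181, 175, 174]
239 [10, 13, 12, 10, 10, 6, 16, 149, 211, 197, 191, 182, 182, 193, 189, 175, 183, 191, 182, 186, 191, 182, 173, 192, 180, 186, 174, 196, 184, 171, 178, 177, 173, 180, 176, 173, 174, 181, 182, 176, 182, 181, 192, 182, 110, 20, 28, 30, 11, 10, 12, 10, 11, 12]
tool axis px 0.078 [314.25457317 230.61258357] loop px [314.66877942 230.10887054]
tool axis px 0.1 [314.33537492 236.6953981 ] loop px [314.78063872 236.15623149]
```

Emit:
play_rows --motion '[[20,[0.4,1.7,0],0],[20,[0,0,-6],0],[20,[0,0,-6],0],[20,[0,0,-6],0],[20,[0,0,-6],0],[20,[0,0,0],0]]' --grip_force 12

```text
time: 28.82
tool_pos: [0.4679, 0.1141, 0.1851]
tool_rot: [[-0.976, 0.22, -0.001], [0.22, 0.976, -0.0], [0.001, -0.0, -1.0]]
contact_force: [-0.0, 0.3, -0.6]
opening: 0.024
gripper_force: 12.0
```

Emit:
play_rows --motion '[[20,[0,0,-6],0],[20,[0,0,-6],0],[20,[0,0,-6],0],[20,[0,0,-6],0],[20,[0,0,-5],0],[20,[0,0,0],0]]'

```text
time: 29.58
tool_pos: [0.4679, 0.1141, 0.1563]
tool_rot: [[-0.975, 0.22, -0.001], [0.22, 0.975, -0.0], [0.001, -0.0, -1.0]]
contact_force: [-0.4, 0.1, -1.4]
opening: 0.0239
gripper_force: 12.0
```

Emit:
play_rows --motion '[[20,[0,0,-4],0],[20,[0,0,-4],0],[20,[0,0,-2],0],[20,[0,0,0],0]]'

```text
time: 30.08
tool_pos: [0.468, 0.1141, 0.1466]
tool_rot: [[-0.976, 0.22, -0.0], [0.22, 0.976, -0.0], [0.0, -0.0, -1.0]]
contact_force: [-0.0, -0.0, -1.2]
opening: 0.0237
gripper_force: 12.0
```

Emit:
play_rows --motion '[[20,[0,0,-2],0],[20,[0,0,0],0]]'

```text
time: 30.32
tool_pos: [0.468, 0.1141, 0.1447]
tool_rot: [[-0.975, 0.22, -0.0], [0.22, 0.975, -0.0], [0.0, -0.0, -1.0]]
contact_force: [0.1, -0.7, -1.3]
opening: 0.0238
gripper_force: 12.0
```

Emit:
play_rows --motion '[[20,[0,0,-2],0],[20,[0,0,0],0]]'

```text
time: 30.58
tool_pos: [0.4682, 0.1141, 0.1431]
tool_rot: [[-0.975, 0.22, 0.001], [0.22, 0.975, 0.0], [-0.001, 0.0, -1.0]]
contact_force: [-0.0, -0.2, 2.3]
opening: 0.0238
gripper_force: 12.0
```

Emit:
play_rows --motion '[[20,[0,0,-1.5],0],[20,[0,0,0],0]]'

```text
time: 30.82
tool_pos: [0.4687, 0.114, 0.1426]
tool_rot: [[-0.975, 0.22, 0.002], [0.22, 0.975, -0.0], [-0.002, 0.0, -1.0]]
contact_force: [0.5, -1.2, 11.1]
opening: 0.0239
gripper_force: 12.0
```

Emit:
play_rows --motion '[[20,[0,0,-1.5],0],[20,[0,0,0],0]]'

```text
time: 31.08
tool_pos: [0.4692, 0.1139, 0.1419]
tool_rot: [[-0.975, 0.22, 0.004], [0.22, 0.975, -0.0], [-0.004, 0.001, -1.0]]
contact_force: [0.9, -3.6, 17.2]
opening: 0.024
gripper_force: 12.0
```

The pin is seated; the force came up at the expected height. I'll release and clear.

Emit:
play_rows --motion '[[20,[0,0,2.5],0],[50,[0,0,0],0],[50,[0,0,0],0],[50,[0,0,0],0],[50,[0,0,5],0],[50,[0,0,20],0],[50,[0,0,40],0],[50,[-10,-40,40],0],[50,[-20,-50,0],0],[50,[-20,-50,0],0],[50,[0,-50,0],0],[50,[0,-50,0],0],[50,[0,0,0],0]]'

```text
time: 32.7
tool_pos: [0.4177, -0.1284, 0.2486]
tool_rot: [[-0.975, 0.224, 0.001], [0.224, 0.975, -0.001], [-0.001, -0.0, -1.0]]
contact_force: [-0.2, 0.2, -0.0]
opening: 0.0499
gripper_force: 0.0
```

Run:
```python
from h import *
C,CT=cam('scene'),cam('top')
E=lambda c,P:proj(c,np.array(P)).round(1)
for c,n in((C,'scene'),(CT,'top')):
    I=vision.capture(n)[:,:,::-1].copy();cv2.imwrite(f'pics/{n}9.png',I)
    u=E(c,[.467,.1125,.12]).astype(int);h=cv2.cvtColor(I,cv2.COLOR_BGR2HSV);m=(((h[...,0]<8)|(h[...,0]>170))&(h[...,1]>130)).astype(np.uint8)
    w=np.zeros_like(m);w[u[1]-45:u[1]+45,u[0]-40:u[0]+40]=1
    m=cv2.morphologyEx(m*w,cv2.MORPH_CLOSE,np.ones((5,5)));p=np.argwhere(m)[:,::-1].astype(np.float32)
    print(n,len(p),cv2.minAreaRect(p),p.min(0),p.max(0),'expect end',E(c,[.4675,.1125,.1615]),'shoulder',E(c,[.4675,.1125,.0815]))
```

```text
scene 423 ((327.5, 277.0), (34.0, 13.0), 90.0) [321. 260.] [334. 294.] expect end [325.7 260.9] shoulder [326.3 290.3]
top 110 ((286.9411926269531, 254.23532104492188), (9.701424598693848, 11.641709327697754), 14.03624439239502) [282. 248.] [292. 260.] expect end [286.6 250.4] shoulder [288.2 254.1]
```

The pin stands upright in the loop at the expected height, and the gripper is clear. I'll hand in the job.

```bash
python3 -c "
from cell import workorder
print(workorder.close_job())"
```

```text
the job is handed in; nothing more can be done
None
```

The chest is fastened and the job handed in at about 33 s of the 72: the hasp is shut over the staple, and the pin stands upright in the loop, released, with its handle at the expected seating height; I never touched the tin, shaker or cup, though I took no final picture check of them.

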